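# Pack up the wooden painting box

### The job

The painting session is over: shut up the small wooden painting box by pushing with the fingertips only. Slide the drawn-out palette fully home into the box, then fold the lid all the way down over it, then push the brass hasp on the lid's front down flat over its staple. Do not lift the box or shove it along the table, and leave the bottles, the paint tube and the brush around it where they are.

Things in the scene. Friction and masses are not known exactly. Their poses are not given: they have to be found in the camera images.
- paint_box: Base of a wooden painting box, 140 mm deep (its x) by 210 mm wide (its y), some 2.5 kg in all, standing free on rubber feet. Origin: centre of its underside, on the table; offsets below are in this frame. x points from the front (x = -70 mm, where the palette comes out) to the back (x = +70 mm, lid hinge), z up. Front wall 52 mm high, other walls 60 mm; top of the shut box at z = 90 mm.
- palette (a joint): How far the palette is drawn out of the box front, m: 0 = fully home against its stop, 0.058 = furthest out. A flat board in the box's mouth with a dark wooden lip standing up along its front edge; it slides along the box's x with about 1 N and stays where it is left. While it is out, the lid's front comes down on it and the lid cannot shut.
- palette_front (a point): Middle of the front face of the palette's lip, 67 mm above the table: the face to push, toward the box's +x. The lip is 172 mm wide (along the box's y) and its face reaches from 52 to 74 mm above the table. It lies at box x = -56 mm when home, so the last 14 mm of the push pass over the 52 mm high front wall of the box.
- lid (a joint): Opening angle of the lid, rad: 0 = shut, pi/2 = standing upright, 2.0 = leaning furthest back. Stiff hinge: the lid stays where it is left; closing it takes 0.1 to 0.4 N m, according to its angle.
- lid_hinge (a point): Middle of the lid's hinge line, which runs along the box's y at the box's back edge: box x = +73 mm, 60 mm above the table.
- lid_front (a point): Middle of the outer front edge of the lid; with the lid shut at box x = -70 mm, z = 90 mm, i.e. 143 mm in front of the hinge line and 30 mm above it. The lid is 210 mm wide; its flat outer face (the top of the shut box, looking to the back when open) lies 30 mm from the plane through the hinge line. The open lid reaches about 205 mm above the table, the hasp on it up to 255 mm.
- hasp (a joint): Angle of the brass hasp relative to the lid, rad. With the lid shut: 0 = hanging flat against the box front with the staple through its slot, pi/2 = sticking straight out to the front, pi = straight up; its limit is 2.8. Stiff: it stays where it is left and takes about 0.02 N m to turn.
- hasp_hinge (a point): Middle of the hasp's hinge line, on the lid's front face, parallel to the box's y. With the lid shut: box x = -73 mm, y = 0, 80 mm above the table. The hasp is a plate 30 mm wide and 2 mm thick.
- hasp_tip (a point): Middle of the hasp's free end, 50 mm from its hinge line; with lid and hasp shut 30 mm above the table. This end is rolled into a bead that stands 4 mm out from the hinge plane on the outer side; just above it is the slot for the staple, which stands 7 mm proud of the box front, 3 mm wide, at y = 0, 44 mm above the table.
- turps: Bystander: square clear bottle with pale green liquid and a white cap, 64 x 64 x 175 mm. Origin: centre of its underside.
- ink: Bystander: small round purple ink bottle with a black cap, 43 mm across, 60 mm high. Origin: centre of its underside.
- tube: Bystander: blue paint tube lying flat, 36 x 105 x 23 mm, its length along its y. Origin: centre of its underside.
- brush: Bystander: slim dark red paint brush lying on the table, 9 x 230 x 8 mm, its length along its y. Origin: centre of its underside.

How it is judged:
By the outcome, as a careful person would: the job done as asked, in the order asked, and still so for the second after the job is handed in, with the robot touching nothing.
It also fails if it takes over 66 s, if anything falls off the work surface, if the arm or the gripper's body presses on something with over 40 N, if the wrist force passes 120 N, or if a joint passes its speed limit or range.

### The arm

A 6-joint arm with a two-finger parallel gripper is mounted at the origin on a cart in front of the work surface, level with it; the furniture and walls round the work are solid. World frame = base frame: x ahead of the robot, y to its left, z up, the work surface at z = 0. Lengths are in mm, angles in rad, forces in N, time in s.
With the tool pointing down it reaches from about 325 to 775 mm from the base axis. Payload 9.3 kg.
Tool frame: the origin (TCP) lies midway between the tips of the shut fingers; the grasp point (between the pads) lies r.grip_point_offset behind it (r.grip_point_offset is the distance from the TCP to the grasp point, in mm); z points along the fingers, y is the direction in which the jaws open and shut (so a half turn about z gives the same grasp; the last joint's range is limited). The gripper opens to 85 mm and grips with 20 to 120 N. Pads are 22 mm wide; open, the fingers measure 114 mm over their backs; the gripper's body (76 mm by 85 mm) begins 54 mm behind the grasp point. The pads swing forward as they close: fully open they stand 13 mm farther back than shut.
Start: joints at [-1.469, 0.259, 0.021, 1.334, 0, 1.418], TCP at [138.622, -532.241, 231.279] pointing down, gripper open.
Joint ranges: [-3.04, 3.04], [-0.91, 1.82], [-1.04, 1.36], [-1.92, 1.95], [-1.52, 1.45], [-3.14, 3.14]. Speed limits (rad/s): [2.22, 2.22, 2.79, 3.14, 3.14, 3.14].

### API

Orientations are given as a unit quaternion [x, y, z, w].
In Python, from workcell import r gives the robot as it stands.
- The arm moves only by the tool jog_arm, never from a script. Its arguments are lists of equal length, an entry for each row: "slide": the shift along the tool's x, y, z in cm, a list of three; "rotation": the turn, a rotation vector about the tool's x, y, z in rad, a list of three. In form: {"slide": [[tx, ty, tz], ...], "rotation": [[wx, wy, wz], ...]}. A call has 1 to 8 rows; each row shifts and turns the commanded pose from where the row before left it, along the tool's axes as they then stand; what a row does not reach is not made up. A row lasts 1/8 s, in which the tool goes at most 62.5 mm and 10.7 degrees, less where a joint would pass 70% of its speed; a pose out of reach is approached as far as the arm can. A call is refused whole if a number of a shift passes 6.25 or a number of a turn 0.188, either way. A call with a gripper value outside its range is refused whole. "hand" is the closure, from 0 (fully open) to 1 (shut), set as the call begins (left out, the last holds). The fingers move at their own pace and stop on an object; the grip force is fixed at half the most. Time passes only in rows, so rows that do not move let the fingers close. It gives the time, the measured TCP pose, the force and the opening at its end, in the units of the state.
- r.get_obs(): the state, without advancing time (a new reading comes with each control period).
- r.get_image(name): name is "scene" or "top" or "wrist"; returns a dict with "image" (384x512x3 uint8, red, green, blue), "fovy" (degrees; the focal length in pixels is half the picture's height over the tangent of half this angle, whatever the lens; pixels are square), "cx", "cy" (the principal point, pixels), "xyz" and "attitude" of the camera in the world. Camera axes: x right, y down, z forward; pixel columns grow to the right and rows downward; lengths in mm; the calibration is good to about 2 mm. A picture is of the moment at which its call begins. There is no depth.
- r.sign_off(): hands the job in, once; it reports no verdict.
The state is a dict: "time": time; "q": joint angles; "dq": joint speeds; "joint_efforts": joint torques, N m; "tool_pos": TCP position; "tcp_rot": TCP orientation; "ft_force": force on the tool from outside, world axes, zero at the start; "wrist_torque": the same for the moment, N m; "gripper_width": finger opening in mm.
Only numpy, scipy, OpenCV 4.12 (cv2) and the standard library are available. Lean on these libraries where they do the work, as an engineer would, in place of code of your own. Each camera call takes 0.05 s, during which the arm holds its last target.

## Working session

There is one attempt and no reset: what is moved stays moved. The work goes in short steps, Python scripts to look and compute and a tool call to move; the robot and the scene stay as the last step left them, time stands still between calls to the robot, and variables do not carry over. Pictures are saved under pics/ and viewed, and the job is handed in when it is done.

Besides the shell and the picture viewer there is one more tool, called after "Call:" as name(argument=value, ...), one argument or row to a line, values as JSON. jog_arm: Moves the arm, as the interface text tells. Its arguments: {"type":"object","properties":{"slide":{"type":"array","items":{"type":"array","items":{"type":"number"}}},"rotation":{"type":"array","items":{"type":"array","items":{"type":"number"}}},"hand":{"type":"number"}},"required":["slide","rotation"]}

```bash
ls -la; mkdir -p pics
python3 - <<'E'
from workcell import r
import cv2
for n in ["scene","top","wrist"]:
    d=r.get_image(n); cv2.imwrite(f"pics/a_{n}.png",d["image"][:,:,::-1])
    print(n,{k:v for k,v in d.items() if k!="image"})
print(r.get_obs(), r.grip_point_offset)
E
```

```text
total 12
drwxr-xr-x  3 agent agent 4096 Dec  7 00:48 .
drwxr-xr-x 23 root  root  4096 Dec  7 00:48 ..
drwxr-xr-x  2 agent agent 4096 Dec  7 00:48 pics
scene {'fovy': 50.23823588075854, 'cx': 258.4509595180573, 'cy': 188.26348450446457, 'xyz': array([-187.55479643,  499.83259328,  602.75506449]), 'attitude': array([-0.47560716,  0.7425577 , -0.39505147,  0.25756596])}
top {'fovy': 56.71688141299306, 'cx': 254.13723681899197, 'cy': 191.26956417761184, 'xyz': array([394.77723352, 182.69688324, 908.92568455]), 'attitude': array([ 0.71132279, -0.69907325,  0.05394073, -0.04905994])}
wrist {'fovy': 61.62567792035274, 'cx': 254.47981453350246, 'cy': 197.49749603783079, 'xyz': array([ 207.7043797 , -514.17732846,  373.25826861]), 'attitude': array([ 0.7830498 , -0.60518409, -0.08763047,  0.11360514])}
{'time': 0.15, 'q': array([-1.46861138e+00,  2.59022399e-01,  2.09541677e-02,  1.33369208e+00,
        2.04974742e-05,  1.41820437e+00]), 'dq': array([ 0.00063406, -0.00215095,  0.00158476,  0.00087364,  0.00097652,
        0.00012548]), 'joint_efforts': array([ 3.40114078e-03, -5.55971897e+01,  3.44661248e+01,  1.13531333e-02,
       -2.40959989e-04,  1.93488660e-06]), 'tool_pos': array([ 138.60067754, -532.03738671,  230.83415126]), 'tcp_rot': array([ 9.91896943e-01,  1.27044175e-01,  2.23920359e-05, -4.81578754e-04]), 'ft_force': array([0.44969115, 0.27829549, 0.5379994 ]), 'wrist_torque': array([-0.0191258 ,  0.01823962, -0.03243467]), 'gripper_width': 85.40962776689203} 18.700000000000003
```

View pics/a_scene.png

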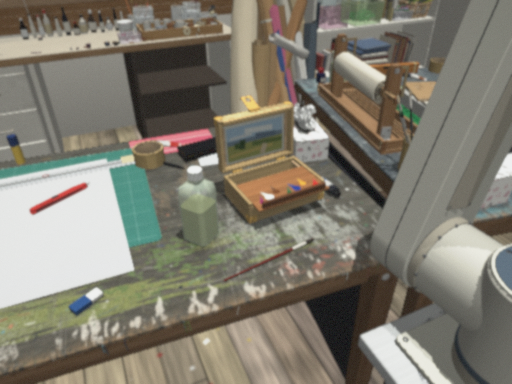

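View pics/a_top.png

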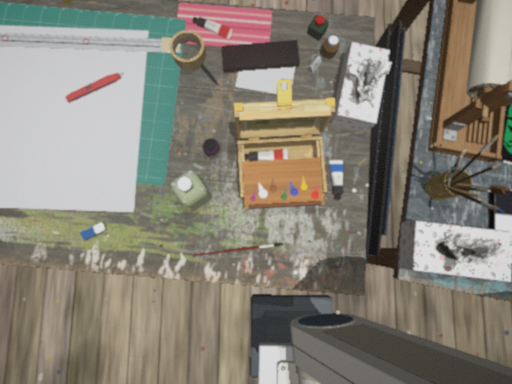

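View pics/a_wrist.png

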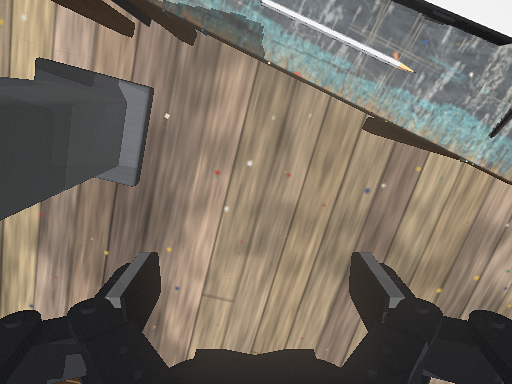

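Scene view: the box is at about (270,170), lid leaning back, hasp up at (250,103), palette out towards the robot. Top view: the box spans about (238..330, 80..207), with the turps at (188,188), ink (211,147), tube (337,178) and brush (238,249). I'll write helpers and zoom in.

```bash
cat > h.py <<'E'
import numpy as np, cv2
from scipy.spatial.transform import Rotation as R
def K(d):
    f=384/2/np.tan(np.radians(d["fovy"])/2); return f
def ray(d,uv):
    f=K(d); v=np.array([(uv[0]-d["cx"])/f,(uv[1]-d["cy"])/f,1.]); v=R.from_quat(d["attitude"]).apply(v); return np.array(d["xyz"]),v
def onz(d,uv,z):
    c,v=ray(d,uv); return c+v*(z-c[2])/v[2]
def proj(d,p):
    q=R.from_quat(d["attitude"]).inv().apply(np.array(p)-d["xyz"]); f=K(d)
    return np.array([d["cx"]+f*q[0]/q[2], d["cy"]+f*q[1]/q[2]])
def tri(d1,u1,d2,u2):
    c1,v1=ray(d1,u1);c2,v2=ray(d2,u2)
    A=np.c_[v1,-v2]; s=np.linalg.lstsq(A,c2-c1,rcond=None)[0]
    a=c1+v1*s[0];b=c2+v2*s[1]; return (a+b)/2,np.linalg.norm(a-b)
def crop(im,x0,y0,x1,y1,k,fn):
    c=cv2.resize(im[y0:y1,x0:x1],None,fx=k,fy=k,interpolation=cv2.INTER_CUBIC)[:,:,::-1].copy()
    for u in range((x0+9)//10*10,x1,10):
        cv2.line(c,((u-x0)*k,0),((u-x0)*k,4 if u%50 else 12),(0,0,255),1)
        if u%20==0: cv2.putText(c,str(u),((u-x0)*k,22),0,.35,(0,0,255),1)
    for v in range((y0+9)//10*10,y1,10):
        cv2.line(c,(0,(v-y0)*k),(4,(v-y0)*k),(0,0,255),1)
        if v%20==0: cv2.putText(c,str(v),(6,(v-y0)*k+4),0,.35,(0,0,255),1)
    cv2.imwrite(fn,c)
E
python3 - <<'E'
from workcell import r
from h import *
import pickle
ds={n:r.get_image(n) for n in ["scene","top"]}
pickle.dump(ds,open("d0.pkl","wb"))
crop(ds["top"]["image"],170,70,350,270,3,"pics/b_top.png") if 0 else crop(ds["top"]["image"],175,72,355,216,4,"pics/b_top.png")
crop(ds["scene"]["image"],170,90,340,230,4,"pics/b_scene.png")
E
```

```text
(no output)
```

View pics/b_top.png

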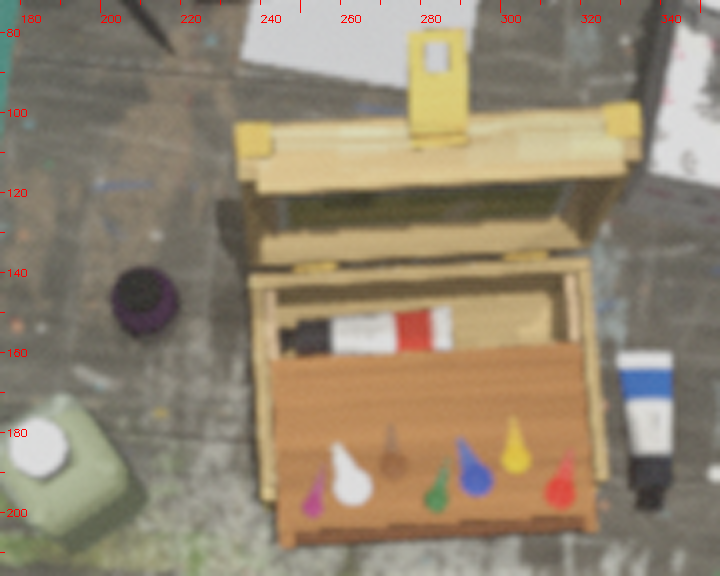

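View pics/b_scene.png

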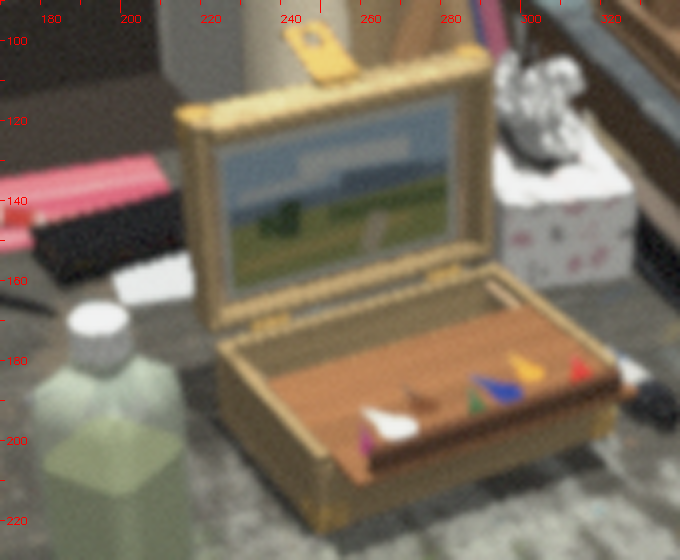

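Run:
```python
from h import *
import pickle
ds=pickle.load(open("d0.pkl","rb")); d=ds["top"]; s=ds["scene"]
g=lambda x,y:(175+x/4,72+y/4)
gs=lambda x,y:(170+x/4,90+y/4)
BL=onz(d,g(249,276),60);BR=onz(d,g(590,260),60);FL=onz(d,g(263,501),60);FR=onz(d,g(607,479),60)
print(BL,BR,FL,FR)
print("w",np.linalg.norm(BL-BR),np.linalg.norm(FL-FR),"dep",np.linalg.norm(BL-FL),np.linalg.norm(BR-FR))
c=(BL+BR+FL+FR)/4
yv=(BL-BR+FL-FR);yaw1=np.arctan2(-yv[0],yv[1]); xv=(BL-FL+BR-FR); yaw2=np.arctan2(xv[1],xv[0]);print("c",c,yaw1,yaw2)
for n,p in dict(BL=BL,FL=FL,FR=FR,BR=BR).items(): print(n,(proj(s,p)-[170,90])*4)
yaw=(yaw1*1.5+yaw2)/2.5
ex=np.array([np.cos(yaw),np.sin(yaw),0]);ey=np.array([-np.sin(yaw),np.cos(yaw),0])
# lip front top edge
for uv in [g(282,545),g(597,528)]:
  p=onz(d,uv,74); print("lip",p,(p-c)@ex,(p-c)@ey)
# hasp tip, lid front corners by triangulation
print("lidL", tri(d,g(236,123),s,gs(178,112)))
print("lidR", tri(d,g(640,102),s,gs(487,46)))
print("tip", tri(d,g(437,30),s,gs(300,24)))
for n,(a,b) in dict(L=(g(236,123),gs(178,112)),R=(g(640,102),gs(487,46)),tip=(g(437,30),gs(300,24)),root=(g(438,135),gs(333,80))).items():
  p,e=tri(d,a,s,b);print(n,p,e,"box",(p-c)@ex,(p-c)@ey,p[2])
# bystanders
print("ink",onz(d,g(144,292),60)); print("turpscap",onz(d,g(38,447),175)); 
for q in [(2,500),(130,470),(60,540),(65,395)]: print("turps sh",onz(d,g(*q),130))
for q in [(618,352),(672,352),(650,508)]: print("tube",onz(d,g(*q),15))
for q in [(192,255),(282,245)]: print("brush",onz(d,q,5))
```

```text
[643.81918469 221.5476322   60.        ] [658.05733236  11.21336245  60.        ] [504.36203654 209.82798519  60.        ] [521.45827152   2.45931049  60.        ]
w 210.8156300709331 208.0722194224083 dep 139.9487273806627 136.879278369776
c [581.92420628 111.26207258  60.        ] 0.0748757071711861 0.0740294315684808
BL [213.2618984  341.75658523]
FL [319.14381373 455.39547978]
FR [616.83226601 356.98217846]
BR [497.54862353 261.88827289]
lip [476.63750716 197.61616225  74.        ] -98.56372553834774 93.9548286321436
lip [489.98991935  11.72837802  74.        ] -99.09111597339455 -92.41114760650139
lidL (array([684.55741316, 222.45259156, 199.47548485]), np.float64(3.2023562390367677))
lidR (array([699.28946979,   8.10105143, 198.76065265]), np.float64(8.840416426451577))
tip (array([728.28593256, 121.63101082, 222.24681996]), np.float64(1.3310010055553956))
L [684.55741316 222.45259156 199.47548485] 3.2023562390367677 box 110.62839188920233 103.2388762748934 199.4754848460713
R [699.28946979   8.10105143 198.76065265] 8.840416426451577 box 109.35717055902408 -111.61456271978966 198.76065264938103
tip [728.28593256 121.63101082 222.24681996] 1.3310010055553956 box 146.72749284236627 -0.5591461685600674 222.24681996131864
root [680.29412028 119.6671318  202.43155064] 2.6721799066980814 box 98.72268862715163 1.0562914777192978 202.43155064292156
ink [632.44392935 285.75926023  60.        ]
turpscap [515.84340576 324.214189   175.        ]
turps sh [493.31782458 351.35627436 130.        ]
turps sh [511.29859115 281.50961133 130.        ]
turps sh [471.75975988 318.49833649 130.        ]
turps sh [552.89733557 319.1987409  130.        ]
tube [611.03958171 -15.26293902  15.        ]
tube [611.69211036 -50.13125712  15.        ]
tube [510.07107151 -34.16843127  15.        ]
brush [363.81080276 330.13121615   5.        ]
brush [392.29141093 105.22187587   5.        ]
```

Call:
jog_arm(
  slide=[
    [0,0,-0.6],
    [0,0,-0.6],
    [0,0,-0.6],
    [0,0,-0.6],
    [0,0,-0.6],
    [0,0,-0.6],
    [0,0,-0.6],
    [0,0,-0.6],
  ],
  rotation=[
    [0,0,-0.185],
    [0,0,-0.185],
    [0,0,-0.185],
    [0,0,-0.185],
    [0,0,-0.185],
    [0,0,-0.185],
    [0,0,-0.185],
    [0,0,-0.185],
  ],
  hand=1,
)

```text
time: 1.25
tool_pos: [138.6, -532.2, 279.4]
tcp_rot: [0.644, 0.765, 0.0, -0.0]
ft_force: [0.3, 0.4, -0.1]
gripper_width: 0.0
```

Call:
jog_arm(
  slide=[
    [0,0,-0.6],
    [0,0,-0.6],
    [0,0,-0.6],
    [0,0,-0.6],
    [0,0,-0.6],
    [0,0,-0.6],
    [0,0,-0.6],
    [0,0,-0.6],
  ],
  rotation=[
    [0,0,-0.185],
    [0,0,-0.185],
    [0,0,-0.185],
    [0,0,-0.185],
    [0,0,-0.185],
    [0,0,-0.185],
    [0,0,-0.185],
    [0,0,-0.185],
  ],
)

```text
time: 2.25
tool_pos: [138.6, -532.2, 327.4]
tcp_rot: [-0.04, 0.999, 0.0, 0.0]
ft_force: [0.4, 0.3, -0.1]
gripper_width: 0.0
```

```bash
cat >> h.py <<'E'
C=np.array([581.9,111.3,0.]); YAW=0.0748
EX=np.array([np.cos(YAW),np.sin(YAW),0]);EY=np.array([-np.sin(YAW),np.cos(YAW),0])
def box(p): p=np.array(p)-C; return np.round([p@EX,p@EY,p[2]],1)
def rep(r):
    o=r.get_obs(); M=R.from_quat(o["tcp_rot"]).as_matrix()
    print("t %.2f"%o["time"],"tcp box",box(o["tool_pos"]),"F box",np.round([o["ft_force"]@EX,o["ft_force"]@EY,o["ft_force"][2]],1),"q",np.round(o["q"],2),"w %.1f"%o["gripper_width"])
    print("tool x,y,z in box:",np.round(np.array([EX,EY,[0,0,1]])@M,3).T.tolist()); return o
def delta(o,tgt):
    """slide cm in tool axes from current measured tcp to box-frame target"""
    w=C+EX*tgt[0]+EY*tgt[1]+np.array([0,0,tgt[2]]); M=R.from_quat(o["tcp_rot"]).as_matrix(); return np.round(M.T@(w-o["tool_pos"])/10,2)
E
python3 - <<'E'
from workcell import r
from h import *
o=rep(r); ds=pickle=None
d=r.get_image("top"); cv2.imwrite("pics/c_top.png",d["image"][:,:,::-1])
for p in [(480,270),(385,180),(400,250),(330,290),(455,185)]: print(p,onz(d,p,0))
for t in [(-200,0,250),(-125,0,100)]: print(t,delta(o,t))
E
```

```text
t 2.25 tcp box [-490.1 -608.6  327.4] F box [ 0.5  0.3 -0.1] q [-1.47  0.25  0.25  1.57  0.   -1.55] w 0.0
tool x,y,z in box: [[-1.0, -0.004, -0.0], [-0.004, 1.0, 0.0], [0.0, 0.0, -1.0]]
(480, 270) [ 338.46415863 -393.60524502    0.        ]
(385, 180) [ 564.05409014 -162.51984668    0.        ]
(400, 250) [ 384.77007913 -193.96083738    0.        ]
(330, 290) [283.66437591 -15.18340859   0.        ]
(455, 185) [ 554.16561702 -344.67098274    0.        ]
(-200, 0, 250) [-29.29  60.72   7.75]
(-125, 0, 100) [-36.79  60.69  22.75]
```

View pics/c_top.png

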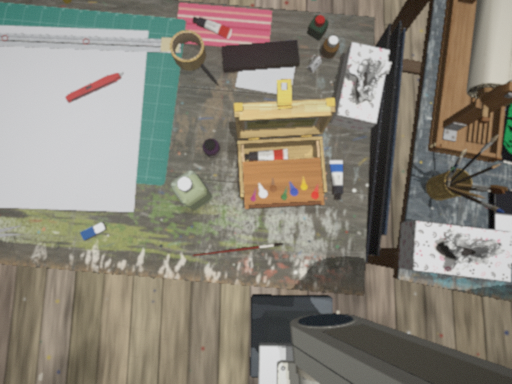

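Call:
jog_arm(
  slide=[
    [-2.56,4.46,0],
    [-2.56,4.46,0],
    [-2.56,4.46,0],
    [-2.56,4.46,0],
    [-2.56,4.46,0],
  ],
  rotation=[
    [0,0,0],
    [0,0,0],
    [0,0,0],
    [0,0,0],
    [0,0,0],
  ],
)

```text
time: 2.92
tool_pos: [250.3, -298.9, 327.2]
tcp_rot: [-0.035, 0.999, -0.0, 0.0]
ft_force: [0.4, 0.6, 0.3]
gripper_width: -0.0
```

Call:
jog_arm(
  slide=[
    [-1.93,4.81,0],
    [-1.93,4.81,0],
    [-1.93,4.81,0],
    [-1.93,4.81,0],
    [-1.93,4.81,0],
    [-1.93,4.81,0],
    [-1.93,4.81,0],
    [-1.93,4.81,0],
  ],
  rotation=[
    [0,0,0],
    [0,0,0],
    [0,0,0],
    [0,0,0],
    [0,0,0],
    [0,0,0],
    [0,0,0],
    [0,0,0],
  ],
)

```text
time: 3.92
tool_pos: [375.9, 96.4, 327.3]
tcp_rot: [-0.035, 0.999, -0.0, 0.0]
ft_force: [0.4, -0.6, 0.4]
gripper_width: 0.2
```

Run:
```python
from workcell import r
from h import *
o=rep(r)
d=r.get_image("wrist"); cv2.imwrite("pics/d_wrist.png",d["image"][:,:,::-1])
print(d["xyz"],box(d["xyz"]))
for t in [(-125,0,100),(-125,0,59)]: print(t,delta(o,t))
```

```text
t 3.92 tcp box [-206.5    0.6  327.3] F box [ 0.3 -0.7  0.4] q [ 0.03 -0.04 -0.08  1.53 -0.   -0.04] w 0.2
tool x,y,z in box: [[-1.0, 0.005, -0.001], [0.005, 1.0, -0.0], [0.001, -0.0, -1.0]]
[303.02181638  91.18947474 469.79695193] [-279.6    0.8  469.8]
(-125, 0, 100) [-8.140e+00 -2.000e-02  2.273e+01]
(-125, 0, 59) [-8.140e+00 -2.000e-02  2.683e+01]
```

View pics/d_wrist.png

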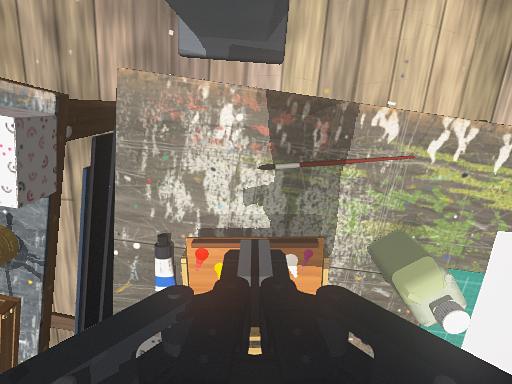

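The wrist view shows the palette lip as a dark band at about (188..325, 237..247), and the brush lying clear at row 160. I'll check the lip position.

Run:
```python
from workcell import r
from h import *
d=r.get_image("wrist"); im=d["image"]
crop(im,170,215,340,275,4,"pics/e.png")
for z in (52,74):
  for uv in [(186,238),(325,236),(186,247),(325,246)]: print(z,uv,box(onz(d,uv,z)))
```

```text
52 (186, 238) [-95.4 -91.6  52. ]
52 (325, 236) [-98.  103.5  52. ]
52 (186, 247) [-81.5 -92.4  52. ]
52 (325, 246) [-82.7 104.5  52. ]
74 (186, 238) [-105.   -86.5   74. ]
74 (325, 236) [-107.5   98.3   74. ]
74 (186, 247) [-91.9 -87.3  74. ]
74 (325, 246) [-93.   99.2  74. ]
```

View pics/e.png

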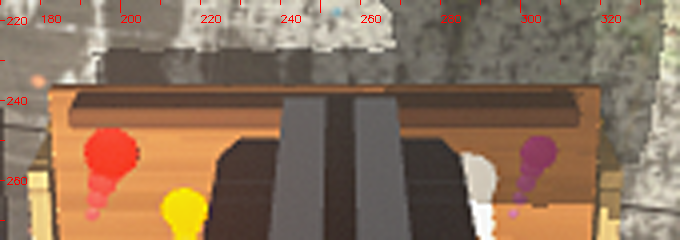

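Call:
jog_arm(
  slide=[
    [-1,0,3.3],
    [-1,0,3.3],
    [-1,0,3.3],
    [-1,0,3.3],
    [-1,0,3.3],
    [-1,0,3.3],
    [-1,0,3.3],
    [-1,0,3.3],
  ],
  rotation=[
    [0,0,0],
    [0,0,0],
    [0,0,0],
    [0,0,0],
    [0,0,0],
    [0,0,0],
    [0,0,0],
    [0,0,0],
  ],
)

```text
time: 5.03
tool_pos: [455.8, 99.8, 62.3]
tcp_rot: [-0.035, 0.999, -0.0, 0.0]
ft_force: [-0.5, 0.1, 0.1]
gripper_width: 0.0
```

Call:
jog_arm(
  slide=[
    [0,0,0.2],
    [-0.5,0,0],
    [-0.5,0,0],
  ],
  rotation=[
    [0,0,0],
    [0,0,0],
    [0,0,0],
  ],
)

```text
time: 5.4
tool_pos: [466.5, 101.1, 62.7]
tcp_rot: [-0.036, 0.999, 0.0, 0.001]
ft_force: [0.6, -0.3, -0.3]
gripper_width: 0.0
```

Run:
```python
from workcell import r
from h import *
o=rep(r)
d=r.get_image("scene"); crop(d["image"],170,90,340,230,4,"pics/f.png")
```

```text
t 5.40 tcp box [-115.9   -1.5   62.7] F box [ 0.6 -0.3 -0.3] q [ 0.04  0.25 -0.45  0.87  0.   -0.04] w 0.0
tool x,y,z in box: [[-1.0, 0.002, -0.002], [0.002, 1.0, -0.0], [0.002, -0.0, -1.0]]
```

View pics/f.png

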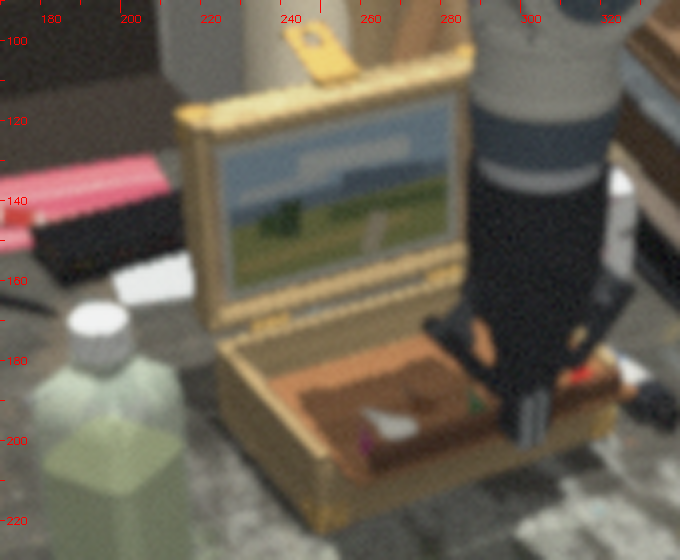

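The shut fingertips stand just in front of the lip at (300,198). Next I push it in.

Call:
jog_arm(
  slide=[
    [-0.6,0,0],
    [-0.6,0,0],
    [-0.6,0,0],
    [-0.6,0,0],
    [-0.6,0,0],
    [-0.6,0,0],
  ],
  rotation=[
    [0,0,0],
    [0,0,0],
    [0,0,0],
    [0,0,0],
    [0,0,0],
    [0,0,0],
  ],
)

```text
time: 6.2
tool_pos: [501.8, 103.9, 61.2]
tcp_rot: [-0.037, 0.999, 0.0, -0.0]
ft_force: [-1.8, 0.0, 0.5]
gripper_width: -0.1
```

Call:
jog_arm(
  slide=[
    [-0.3,0,0],
    [-0.3,0,0],
  ],
  rotation=[
    [0,0,0],
    [0,0,0],
  ],
)

```text
time: 6.45
tool_pos: [507.5, 104.3, 61.2]
tcp_rot: [-0.037, 0.999, 0.0, -0.0]
ft_force: [-1.5, 0.0, -0.0]
gripper_width: -0.2
```

Run:
```python
from workcell import r
from h import *
o=rep(r)
d=r.get_image("top"); crop(d["image"],175,72,355,216,4,"pics/g.png")
```

```text
t 6.45 tcp box [-74.7  -1.5  61.2] F box [-1.5  0.1 -0. ] q [ 0.04  0.32 -0.36  0.9   0.   -0.03] w -0.2
tool x,y,z in box: [[-1.0, 0.002, 0.0], [0.002, 1.0, 0.0], [-0.0, 0.0, -1.0]]
```

View pics/g.png

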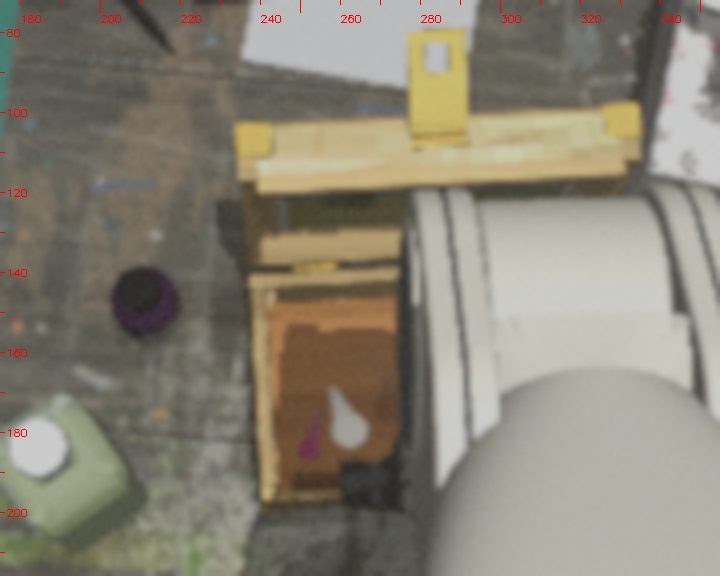

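The box hasn't moved, with its left wall still at crop x≈263, and the push force is about 1.5 N. I'll ease the palette to its stop.

Call:
jog_arm(
  slide=[
    [-0.2,0,0],
    [-0.2,0,0],
    [-0.1,0,0],
  ],
  rotation=[
    [0,0,0],
    [0,0,0],
    [0,0,0],
  ],
)

```text
time: 6.88
tool_pos: [512.5, 104.6, 61.2]
tcp_rot: [-0.037, 0.999, -0.0, -0.0]
ft_force: [-0.2, -1.1, 0.1]
gripper_width: 0.0
```

Call:
jog_arm(
  slide=[
    [-0.1,0,0],
    [-0.1,0,0],
  ],
  rotation=[
    [0,0,0],
    [0,0,0],
  ],
)

```text
time: 7.12
tool_pos: [514.4, 104.8, 61.2]
tcp_rot: [-0.037, 0.999, -0.0, -0.0]
ft_force: [-1.6, -0.0, -0.4]
gripper_width: 0.2
```

Now at about box x = -67.8. I'll go on in small steps.

Call:
jog_arm(
  slide=[
    [-0.1,0,0],
  ],
  rotation=[
    [0,0,0],
  ],
)

```text
time: 7.25
tool_pos: [515.4, 104.8, 61.2]
tcp_rot: [-0.037, 0.999, -0.0, -0.0]
ft_force: [-2.1, -0.2, -1.1]
gripper_width: -0.0
```

Call:
jog_arm(
  slide=[
    [-0.1,0,0],
  ],
  rotation=[
    [0,0,0],
  ],
)

```text
time: 7.38
tool_pos: [516.5, 104.9, 61.3]
tcp_rot: [-0.037, 0.999, 0.0, -0.0]
ft_force: [-0.2, 1.0, -0.9]
gripper_width: 0.2
```

Call:
jog_arm(
  slide=[
    [-0.1,0,0],
  ],
  rotation=[
    [0,0,0],
  ],
)

```text
time: 7.5
tool_pos: [516.7, 104.9, 61.2]
tcp_rot: [-0.037, 0.999, -0.0, -0.001]
ft_force: [-7.3, -1.2, 4.8]
gripper_width: 0.2
```

Call:
jog_arm(
  slide=[
    [-0.1,0,0],
  ],
  rotation=[
    [0,0,0],
  ],
)

```text
time: 7.62
tool_pos: [516.7, 104.9, 61.2]
tcp_rot: [-0.037, 0.999, -0.0, -0.002]
ft_force: [-12.1, -0.2, 7.8]
gripper_width: 0.2
```

Run:
```python
from workcell import r
from h import *
o=rep(r)
d=r.get_image("wrist"); cv2.imwrite("pics/i.png",d["image"][:,:,::-1])
d=r.get_image("top"); crop(d["image"],175,72,355,216,4,"pics/i2.png")
```

```text
t 7.62 tcp box [-65.5  -1.5  61.2] F box [-12.1   0.7   7.8] q [ 0.04  0.33 -0.33  0.91 -0.   -0.03] w 0.2
tool x,y,z in box: [[-1.0, 0.002, 0.003], [0.002, 1.0, -0.0], [-0.003, -0.0, -1.0]]
```

View pics/i.png

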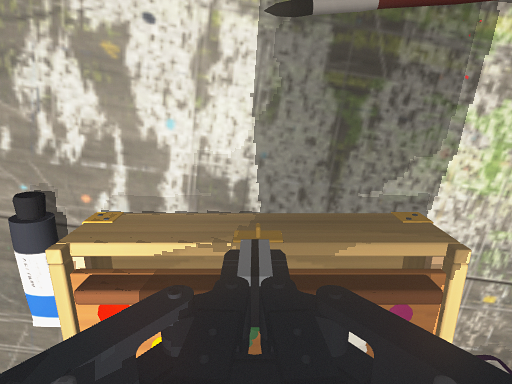

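View pics/i2.png

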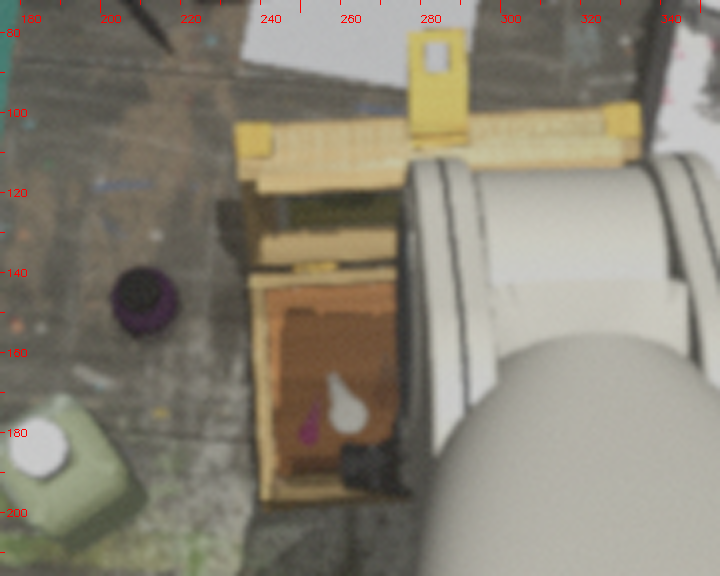

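The palette is home: it met a hard stop at 12 N with the TCP at box x = -65.5 and the lip just behind the front wall. The box corner in the top view is unchanged. Next I back off, rise and go behind the lid.

Call:
jog_arm(
  slide=[
    [1,0,0],
    [2,0,0],
    [0,-0.7,-3.2],
    [0,-1.1,-3.8],
    [0,-1.1,-3.8],
    [0,-1.2,-3.8],
    [0,-1.2,-3.8],
    [0,-1.1,-3.8],
  ],
  rotation=[
    [0,0,0],
    [0,0,0],
    [0,0,0],
    [0,0,0],
    [0,0,0],
    [0,0,0],
    [0,0,0],
    [0,0,0],
  ],
)

```text
time: 8.72
tool_pos: [493.1, 38.6, 284.8]
tcp_rot: [-0.037, 0.999, -0.0, 0.001]
ft_force: [0.6, 0.1, -0.1]
gripper_width: -0.0
```

Call:
jog_arm(
  slide=[
    [-2,0,0],
    [-4,0,0],
    [-4,0,0],
    [-4,0,0],
    [-4,0,0],
    [-4,0,0],
    [-2,0,0],
    [0,0,0],
  ],
  rotation=[
    [0,0,0],
    [0,0,0],
    [0,0,0],
    [0,0,0],
    [0,0,0],
    [0,0,0],
    [0,0,0],
    [0,0,0],
  ],
)

```text
time: 9.72
tool_pos: [733.6, 56.5, 281.6]
tcp_rot: [-0.037, 0.999, 0.0, -0.001]
ft_force: [-0.4, -0.6, 0.0]
gripper_width: -0.4
```

Run:
```python
from workcell import r
from h import *
o=rep(r)
d=r.get_image("scene"); crop(d["image"],170,50,340,230,3,"pics/j.png")
print(delta(o,(140,-65,180)))
```

```text
t 9.72 tcp box [147.1 -66.  281.6] F box [-0.5 -0.6  0. ] q [-0.04  0.62  0.73  1.69  0.   -0.11] w -0.4
tool x,y,z in box: [[-1.0, 0.002, 0.001], [0.002, 1.0, 0.0], [-0.001, 0.0, -1.0]]
[ 0.7   0.09 10.16]
```

View pics/j.png

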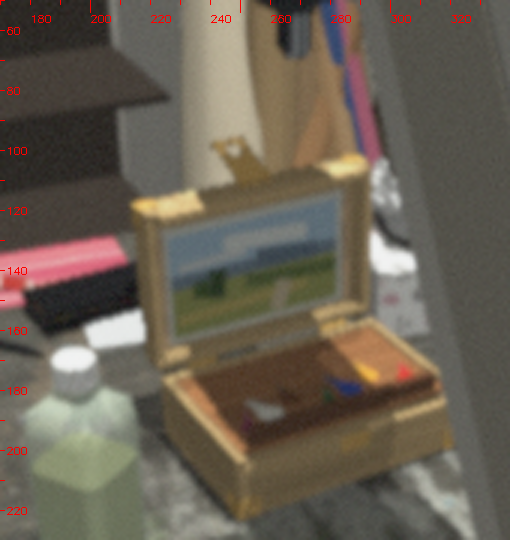

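Call:
jog_arm(
  slide=[
    [0,0,2],
    [0,0,3],
    [0,0,3],
    [0,0,2],
    [0,0,0],
  ],
  rotation=[
    [0,0,0],
    [0,0,0],
    [0,0,0],
    [0,0,0],
    [0,0,0],
  ],
)

```text
time: 10.4
tool_pos: [731.0, 56.6, 182.8]
tcp_rot: [-0.037, 0.999, 0.0, -0.001]
ft_force: [0.2, -0.2, 0.6]
gripper_width: 0.1
```

Run:
```python
from workcell import r
from h import *
o=rep(r)
d=r.get_image("scene"); crop(d["image"],170,50,340,230,3,"pics/k.png")
d=r.get_image("wrist"); cv2.imwrite("pics/k2.png",d["image"][:,:,::-1])
# corner path for the tip's leading-low corner, contact s, TCP = corner + 10 mm in x
for s in (130,):
  for th in np.radians([93,85,75,65,55,45,35,25,15,8,0]):
    x=73+s*-np.cos(th)+30*np.sin(th); z=60+s*np.sin(th)+30*np.cos(th)
    print(round(np.degrees(th)),round(x+10,1),round(z,1))
```

```text
t 10.40 tcp box [144.6 -65.7 182.8] F box [ 0.2 -0.2  0.6] q [-0.04  0.6   0.45  1.42 -0.   -0.11] w 0.1
tool x,y,z in box: [[-1.0, 0.002, 0.002], [0.002, 1.0, 0.0], [-0.002, 0.0, -1.0]]
93 119.8 188.3
85 101.6 192.1
75 78.3 193.3
65 55.2 190.5
55 33.0 183.7
45 12.3 173.1
35 -6.3 159.1
25 -22.1 142.1
15 -34.8 122.6
8 -41.6 107.8
0 -47.0 90.0
```

View pics/k.png

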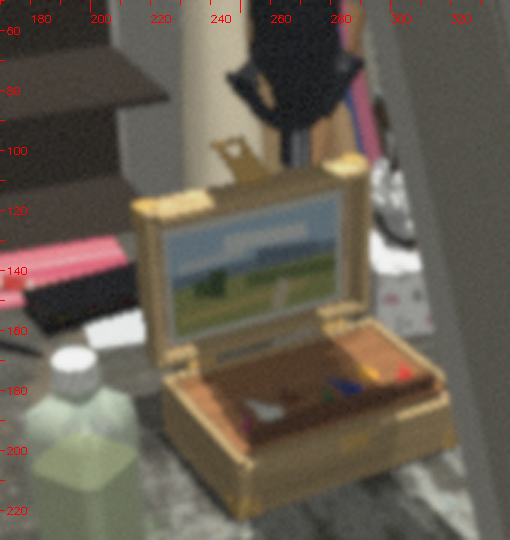

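View pics/k2.png

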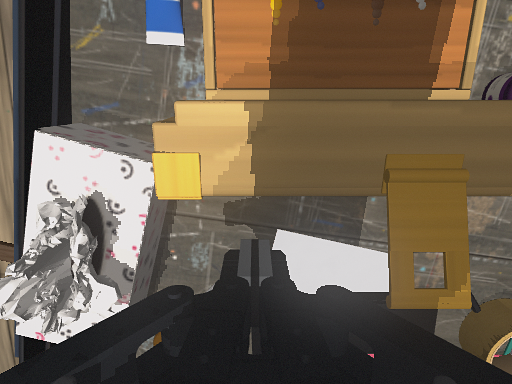

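The fingertips stand behind the lid at wrist pixel (257,260), with the hasp well off to the side at u≈388–467. I'll swing the lid forward along its arc.

Call:
jog_arm(
  slide=[
    [1,-0.5,0],
    [1,-0.5,0],
    [1.15,0,-0.35],
    [1.15,0,-0.35],
  ],
  rotation=[
    [0,0,0],
    [0,0,0],
    [0,0,0],
    [0,0,0],
  ],
)

```text
time: 11.0
tool_pos: [689.8, 43.2, 190.8]
tcp_rot: [-0.036, 0.999, 0.0, 0.0]
ft_force: [2.5, 0.5, -0.9]
gripper_width: -0.0
```

Call:
jog_arm(
  slide=[
    [1.16,0,-0.06],
    [1.16,0,-0.06],
    [1.15,0,0.14],
    [1.15,0,0.14],
  ],
  rotation=[
    [0,0,0],
    [0,0,0],
    [0,0,0],
    [0,0,0],
  ],
)

```text
time: 11.5
tool_pos: [643.5, 40.1, 188.7]
tcp_rot: [-0.037, 0.999, 0.0, 0.0]
ft_force: [3.2, -0.7, 0.5]
gripper_width: 0.2
```

Run:
```python
from workcell import r
from h import *
o=rep(r)
d=r.get_image("scene"); crop(d["image"],170,50,340,230,3,"pics/l.png")
```

```text
t 11.50 tcp box [ 56.1 -75.6 188.7] F box [ 3.2 -1.   0.5] q [-0.07  0.44  0.18  1.31  0.   -0.14] w 0.2
tool x,y,z in box: [[-1.0, 0.002, -0.0], [0.002, 1.0, 0.0], [0.0, 0.0, -1.0]]
```

View pics/l.png

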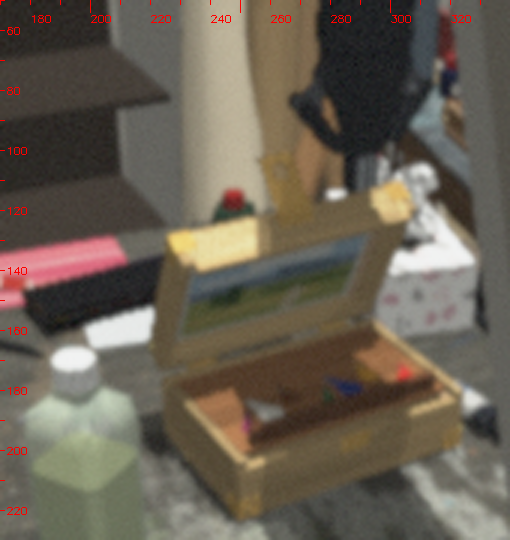

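The lid is about a third of the way down at 3 N, and the box and bystanders are undisturbed. I'll continue along the arc.

Call:
jog_arm(
  slide=[
    [1.11,0,0.34],
    [1.11,0,0.34],
    [1.04,0,0.53],
    [1.04,0,0.53],
  ],
  rotation=[
    [0,0,0],
    [0,0,0],
    [0,0,0],
    [0,0,0],
  ],
)

```text
time: 12.05
tool_pos: [600.6, 37.0, 170.8]
tcp_rot: [-0.037, 0.999, 0.0, -0.0]
ft_force: [1.8, 0.6, 0.5]
gripper_width: -0.0
```

Call:
jog_arm(
  slide=[
    [0.93,0,0.7],
    [0.93,0,0.7],
    [0.79,0,0.85],
    [0.79,0,0.85],
  ],
  rotation=[
    [0,0,0],
    [0,0,0],
    [0,0,0],
    [0,0,0],
  ],
)

```text
time: 12.55
tool_pos: [566.5, 34.4, 139.6]
tcp_rot: [-0.037, 0.999, 0.0, -0.0]
ft_force: [1.8, 0.4, 0.4]
gripper_width: -0.5
```

Run:
```python
from workcell import r
from h import *
o=rep(r)
d=r.get_image("scene"); crop(d["image"],170,50,340,230,3,"pics/m.png")
```

```text
t 12.55 tcp box [-21.1 -75.6 139.6] F box [1.9 0.3 0.4] q [-0.09  0.33 -0.11  1.13  0.   -0.16] w -0.5
tool x,y,z in box: [[-1.0, 0.002, 0.0], [0.002, 1.0, 0.0], [-0.0, 0.0, -1.0]]
```

View pics/m.png

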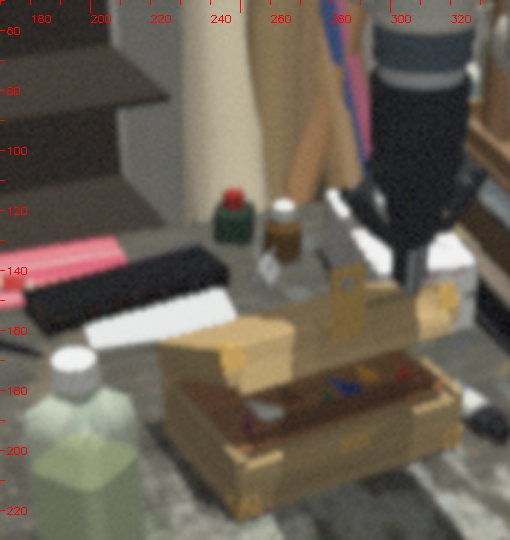

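The lid stands at about 25°. Next I close the rest, slowing near the end.

Call:
jog_arm(
  slide=[
    [0.64,0,0.97],
    [0.64,0,0.97],
    [0.34,0,0.75],
    [0.34,0,0.75],
    [0.2,0,0.5],
    [0.15,0,0.5],
  ],
  rotation=[
    [0,0,0],
    [0,0,0],
    [0,0,0],
    [0,0,0],
    [0,0,0],
    [0,0,0],
  ],
)

```text
time: 13.35
tool_pos: [544.0, 32.7, 95.6]
tcp_rot: [-0.037, 0.999, 0.0, -0.0]
ft_force: [-0.7, 0.3, 0.7]
gripper_width: -0.2
```

Call:
jog_arm(
  slide=[
    [0.1,0,0.3],
    [0,0,0.2],
  ],
  rotation=[
    [0,0,0],
    [0,0,0],
  ],
)

```text
time: 13.6
tool_pos: [543.0, 32.7, 90.8]
tcp_rot: [-0.037, 0.999, -0.0, -0.0]
ft_force: [-0.8, -0.0, 0.6]
gripper_width: -0.4
```

Call:
jog_arm(
  slide=[
    [0,0,0.1],
    [0,0,0.1],
  ],
  rotation=[
    [0,0,0],
    [0,0,0],
  ],
)

```text
time: 13.85
tool_pos: [543.1, 32.6, 89.9]
tcp_rot: [-0.037, 0.999, -0.0, 0.0]
ft_force: [-6.7, 0.3, 17.8]
gripper_width: 0.2
```

Hard stop at z = 89.9 with 18 N, as expected for the shut lid (90 mm). I'll rise and look.

Call:
jog_arm(
  slide=[
    [0,0,-1],
    [0,0,-3],
    [0,0,-4],
    [0,0,-3],
    [0,0,0],
  ],
  rotation=[
    [0,0,0],
    [0,0,0],
    [0,0,0],
    [0,0,0],
    [0,0,0],
  ],
)

```text
time: 14.48
tool_pos: [544.3, 32.6, 201.5]
tcp_rot: [-0.037, 0.999, -0.0, 0.002]
ft_force: [0.2, 0.8, -0.8]
gripper_width: 0.4
```

Run:
```python
from workcell import r
from h import *
import pickle
o=rep(r)
d=r.get_image("scene"); crop(d["image"],170,90,340,230,4,"pics/n.png")
w=r.get_image("wrist"); cv2.imwrite("pics/n2.png",w["image"][:,:,::-1])
pickle.dump((d,w),open("d1.pkl","wb"))
```

```text
t 14.47 tcp box [-43.4 -75.7 201.5] F box [ 0.2  0.8 -0.8] q [-0.09  0.26 -0.06  1.25  0.   -0.17] w 0.4
tool x,y,z in box: [[-1.0, 0.002, -0.005], [0.002, 1.0, -0.001], [0.005, -0.001, -1.0]]
```

View pics/n.png

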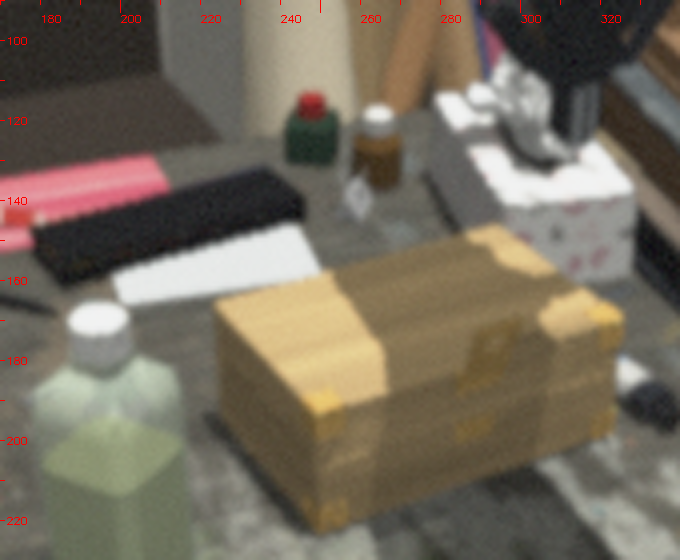

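View pics/n2.png

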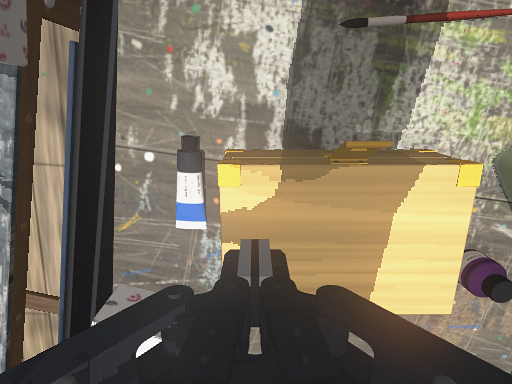

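The lid is shut. In the wrist view the hasp stands up and slightly forward, with its tip edge at about (345–392, 143).

Run:
```python
from h import *
import pickle
d,w=pickle.load(open("d1.pkl","rb"))
c=w["image"]; crop(c,320,125,420,175,7,"pics/o.png")
for uv in [(345,143),(392,142)]: print([box(onz(w,uv,z)).tolist() for z in (120,126,130)])
print([box(onz(w,uv,90)).tolist() for uv in [(219,163),(482,161)]])
```

```text
[[-90.0, -14.0, 120.0], [-90.8, -15.7, 126.0], [-91.2, -16.8, 130.0]]
[[-90.7, 18.1, 120.0], [-91.4, 15.6, 126.0], [-91.9, 13.9, 130.0]]
[[-70.7, -104.2, 90.0], [-72.1, 103.6, 90.0]]
```

View pics/o.png

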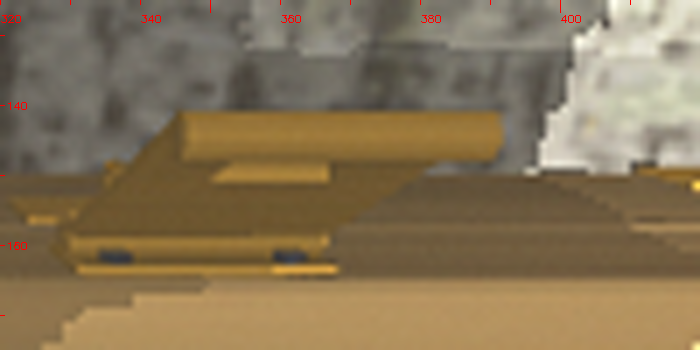

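Measured: hasp tip at box (-91, 0, 126), lid front edge at x ≈ -71. Both agree with the given geometry. I'll put the tips behind the hasp, above the lid.

Call:
jog_arm(
  slide=[
    [0.4,2,0],
    [0.4,2.8,0],
    [0.4,2.77,0],
    [0,0,3],
    [0,0,4],
    [0,0,2.3],
    [0,0,0],
  ],
  rotation=[
    [0,0,0],
    [0,0,0],
    [0,0,0],
    [0,0,0],
    [0,0,0],
    [0,0,0],
    [0,0,0],
  ],
)

```text
time: 15.45
tool_pos: [523.7, 108.0, 103.8]
tcp_rot: [-0.037, 0.999, 0.0, -0.002]
ft_force: [-0.2, -0.1, 0.5]
gripper_width: 0.1
```

Run:
```python
from workcell import r
from h import *
o=rep(r)
w=r.get_image("wrist"); cv2.imwrite("pics/p.png",w["image"][:,:,::-1])
```

```text
t 15.45 tcp box [-58.3   1.1 103.8] F box [-0.2 -0.1  0.5] q [ 0.05  0.31 -0.25  1.02  0.   -0.03] w 0.1
tool x,y,z in box: [[-1.0, 0.001, 0.005], [0.001, 1.0, 0.0], [-0.005, 0.0, -1.0]]
```

View pics/p.png

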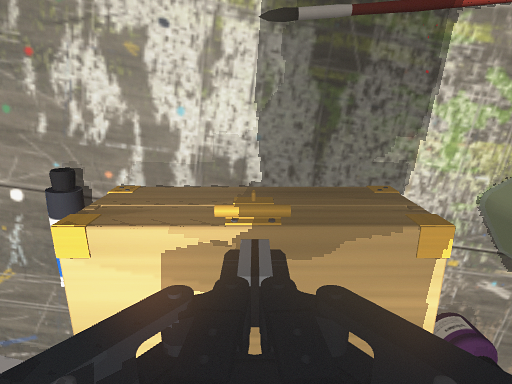

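The tips are behind the hasp, whose bead is at (252,212) with the tips at (256,245). Next I sweep it forward and down round its hinge.

Call:
jog_arm(
  slide=[
    [0.85,0,0],
    [0.85,0,0],
    [1.1,0,0.1],
    [0.8,0,0.5],
  ],
  rotation=[
    [0,0,0],
    [0,0,0],
    [0,0,0],
    [0,0,0],
  ],
)

```text
time: 16.0
tool_pos: [489.1, 104.6, 100.3]
tcp_rot: [-0.037, 0.999, 0.0, 0.001]
ft_force: [1.0, -0.8, 0.8]
gripper_width: 0.0
```

Call:
jog_arm(
  slide=[
    [0.2,0,0.45],
    [0.2,0,0.45],
    [0.1,0,0.4],
    [0.1,0,0.4],
  ],
  rotation=[
    [0,0,0],
    [0,0,0],
    [0,0,0],
    [0,0,0],
  ],
)

```text
time: 16.5
tool_pos: [483.8, 104.2, 82.5]
tcp_rot: [-0.037, 0.999, 0.0, -0.0]
ft_force: [-0.1, 0.5, 0.5]
gripper_width: 0.1
```

Run:
```python
from workcell import r
from h import *
o=rep(r)
w=r.get_image("wrist"); cv2.imwrite("pics/q.png",w["image"][:,:,::-1])
d=r.get_image("scene"); crop(d["image"],200,100,340,230,4,"pics/q2.png")
```

```text
t 16.50 tcp box [-98.4   0.2  82.5] F box [-0.1  0.5  0.5] q [ 0.04  0.26 -0.38  0.93  0.   -0.03] w 0.1
tool x,y,z in box: [[-1.0, 0.002, 0.0], [0.002, 1.0, 0.0], [-0.0, 0.0, -1.0]]
```

View pics/q.png

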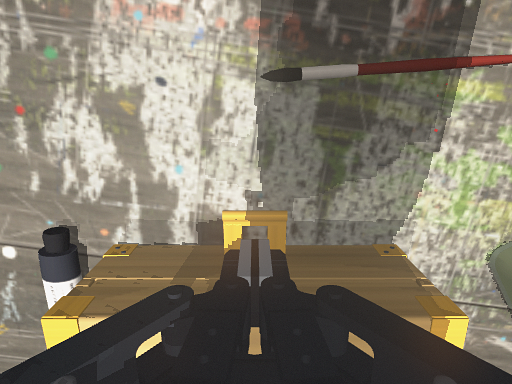

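View pics/q2.png

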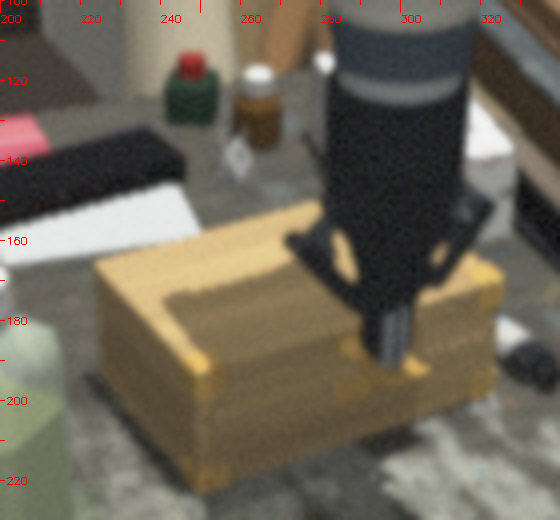

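The hasp sticks straight out, with the tips resting on top of it. Pressing straight down folds it well past horizontal.

Call:
jog_arm(
  slide=[
    [0,0,0.6],
    [0,0,0.6],
    [0,0,0.6],
    [0,0,0.6],
    [0,0,0.5],
    [0,0,0.4],
  ],
  rotation=[
    [0,0,0],
    [0,0,0],
    [0,0,0],
    [0,0,0],
    [0,0,0],
    [0,0,0],
  ],
)

```text
time: 17.35
tool_pos: [483.6, 104.2, 49.5]
tcp_rot: [-0.037, 0.999, 0.0, -0.0]
ft_force: [-0.9, -0.0, 1.2]
gripper_width: -0.2
```

Run:
```python
from workcell import r
from h import *
o=rep(r)
w=r.get_image("wrist"); cv2.imwrite("pics/s.png",w["image"][:,:,::-1])
d=r.get_image("scene"); crop(d["image"],200,100,340,230,4,"pics/s2.png")
```

```text
t 17.35 tcp box [-98.6   0.3  49.5] F box [-0.9  0.   1.2] q [ 0.04  0.29 -0.43  0.85  0.   -0.03] w -0.2
tool x,y,z in box: [[-1.0, 0.002, 0.0], [0.002, 1.0, 0.0], [-0.0, 0.0, -1.0]]
```

View pics/s.png

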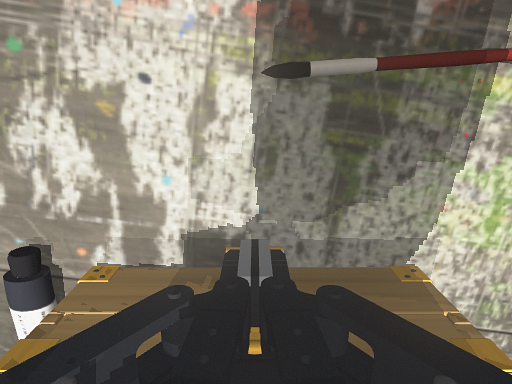

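View pics/s2.png

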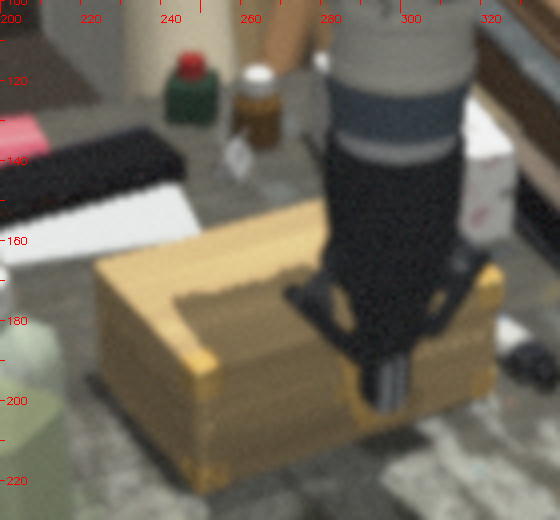

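The hasp is folded to about 65° below horizontal. I'll back off, tilt so the fingertips lead, and drop to the bead's height.

Call:
jog_arm(
  slide=[
    [1.2,0,0],
    [1.3,0,0],
    [0,0,0],
    [0,0,0],
    [-0.25,0,1.3],
    [-0.25,0,1.28],
    [0,0,0],
  ],
  rotation=[
    [0,0,0],
    [0,0,0],
    [0,-0.175,0],
    [0,-0.175,0],
    [0,0,0],
    [0,0,0],
    [0,0,0],
  ],
)

```text
time: 18.32
tool_pos: [473.5, 103.3, 26.8]
tcp_rot: [-0.036, 0.984, 0.006, 0.173]
ft_force: [-0.4, 0.4, -0.2]
gripper_width: 0.1
```

Run:
```python
from workcell import r
from h import *
o=rep(r)
w=r.get_image("wrist"); cv2.imwrite("pics/t.png",w["image"][:,:,::-1])
d=r.get_image("scene"); crop(d["image"],200,100,340,230,4,"pics/t2.png")
print(delta(o,(-100,0,26)),delta(o,(-86.4,0,26)))
```

```text
t 18.32 tcp box [-1.087e+02  1.000e-01  2.680e+01] F box [-0.3  0.5 -0.2] q [ 0.03  0.15 -0.8   0.27  0.01 -0.04] w 0.1
tool x,y,z in box: [[-0.94, 0.002, -0.342], [0.002, 1.0, 0.0], [0.342, -0.001, -0.94]]
[-0.79 -0.01  0.38] [-2.07 -0.01  0.84]
```

View pics/t.png

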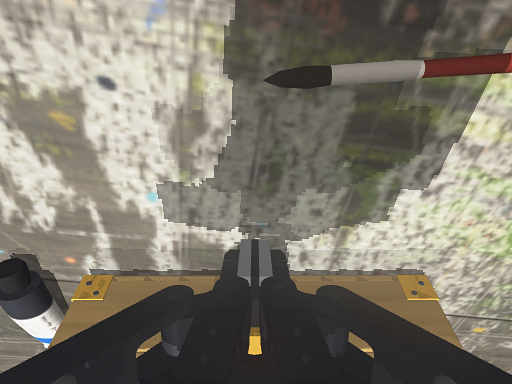

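View pics/t2.png

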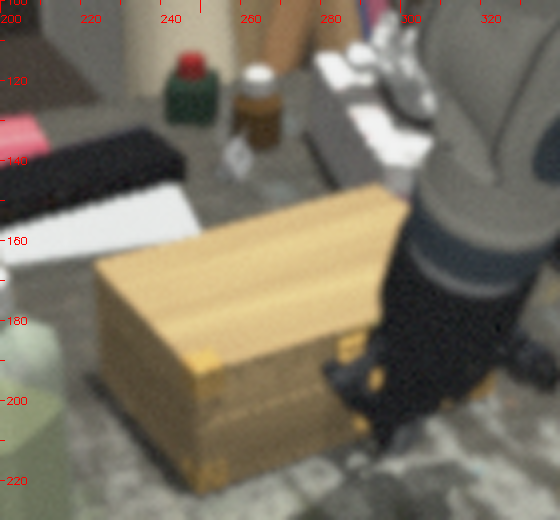

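The tips are in front of the hasp, tilted and clear of the brush. I'll push toward the box.

Call:
jog_arm(
  slide=[
    [-0.38,0,0.14],
    [-0.38,0,0.14],
    [-0.38,0,0.14],
    [-0.38,0,0.14],
  ],
  rotation=[
    [0,0,0],
    [0,0,0],
    [0,0,0],
    [0,0,0],
  ],
)

```text
time: 18.92
tool_pos: [489.2, 104.6, 27.6]
tcp_rot: [-0.036, 0.984, 0.006, 0.174]
ft_force: [-1.0, 0.4, -0.9]
gripper_width: -0.1
```

Call:
jog_arm(
  slide=[
    [-0.19,0,0.07],
    [-0.19,0,0.07],
  ],
  rotation=[
    [0,0,0],
    [0,0,0],
  ],
)

```text
time: 19.18
tool_pos: [492.9, 104.9, 27.5]
tcp_rot: [-0.036, 0.984, 0.006, 0.174]
ft_force: [-0.5, 0.0, 0.5]
gripper_width: 0.0
```

Call:
jog_arm(
  slide=[
    [-0.1,0,0.03],
  ],
  rotation=[
    [0,0,0],
  ],
)

```text
time: 19.3
tool_pos: [493.8, 104.9, 27.5]
tcp_rot: [-0.036, 0.984, 0.006, 0.174]
ft_force: [-0.7, -0.6, -0.9]
gripper_width: -0.0
```

Call:
jog_arm(
  slide=[
    [-0.1,0,0.03],
  ],
  rotation=[
    [0,0,0],
  ],
)

```text
time: 19.42
tool_pos: [494.6, 105.0, 27.5]
tcp_rot: [-0.036, 0.984, 0.006, 0.174]
ft_force: [-1.1, -0.4, -0.5]
gripper_width: 0.0
```

Call:
jog_arm(
  slide=[
    [-0.1,0,0.03],
  ],
  rotation=[
    [0,0,0],
  ],
)

```text
time: 19.55
tool_pos: [495.6, 105.1, 27.5]
tcp_rot: [-0.036, 0.984, 0.006, 0.174]
ft_force: [-1.1, -0.3, 0.3]
gripper_width: 0.1
```

Call:
jog_arm(
  slide=[
    [-0.1,0,0.03],
  ],
  rotation=[
    [0,0,0],
  ],
)

```text
time: 19.68
tool_pos: [496.7, 105.2, 27.6]
tcp_rot: [-0.036, 0.984, 0.006, 0.174]
ft_force: [-0.8, -0.4, 0.1]
gripper_width: 0.2
```

Call:
jog_arm(
  slide=[
    [-0.1,0,0.03],
  ],
  rotation=[
    [0,0,0],
  ],
)

```text
time: 19.8
tool_pos: [497.0, 105.2, 27.3]
tcp_rot: [-0.036, 0.984, 0.006, 0.173]
ft_force: [-4.2, -0.2, 0.0]
gripper_width: -0.2
```

Call:
jog_arm(
  slide=[
    [-0.1,0,0.03],
  ],
  rotation=[
    [0,0,0],
  ],
)

```text
time: 19.92
tool_pos: [497.4, 105.3, 26.9]
tcp_rot: [-0.036, 0.984, 0.006, 0.173]
ft_force: [-6.8, -0.9, -0.1]
gripper_width: 0.0
```

Run:
```python
from workcell import r
from h import *
o=rep(r)
d=r.get_image("scene"); crop(d["image"],200,100,340,230,4,"pics/u2.png")
```

```text
t 19.93 tcp box [-84.8   0.3  26.9] F box [-6.9 -0.4 -0.1] q [ 0.04  0.18 -0.75  0.29  0.01 -0.04] w 0.0
tool x,y,z in box: [[-0.94, 0.001, -0.34], [0.002, 1.0, -0.0], [0.34, -0.001, -0.94]]
```

View pics/u2.png

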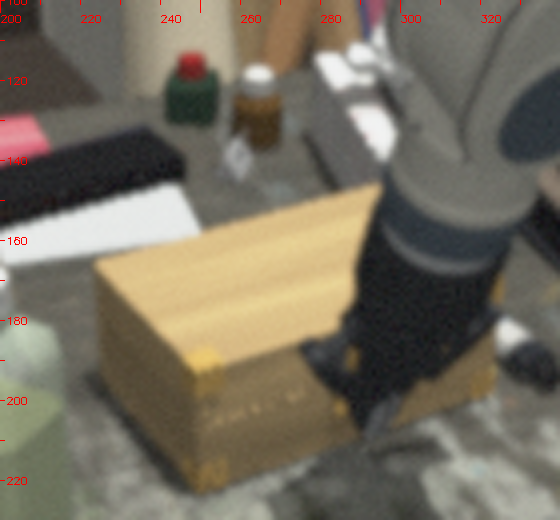

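Hard stop at 7 N with the contact at x ≈ -76, which fits a flat hasp. Next I back away and look.

Call:
jog_arm(
  slide=[
    [0.5,0,-0.18],
    [1.9,0,-0.7],
    [2,0,-2],
    [1.5,0,-4],
    [1,0,-4],
    [0,0,-3],
    [0,0,0],
  ],
  rotation=[
    [0,0,0],
    [0,0,0],
    [0,0,0],
    [0,0,0],
    [0,0.175,0],
    [0,0.175,0],
    [0,0,0],
  ],
)

```text
time: 20.85
tool_pos: [399.4, 97.8, 128.5]
tcp_rot: [-0.036, 0.999, 0.001, 0.022]
ft_force: [0.2, 0.7, -1.1]
gripper_width: 0.3
```

Call:
jog_arm(
  slide=[
    [0,-4,-3],
    [0,-5,-3],
    [0,-5,-3],
    [0,0,0],
  ],
  rotation=[
    [0,0,0],
    [0,0,0],
    [0,0,0],
    [0,0,0],
  ],
)

```text
time: 21.35
tool_pos: [404.1, -45.3, 217.0]
tcp_rot: [-0.034, 0.999, -0.0, 0.023]
ft_force: [0.2, 0.4, 0.2]
gripper_width: -0.0
```

Run:
```python
from workcell import r
from h import *
import pickle
o=rep(r)
D={n:r.get_image(n) for n in ["scene","top","wrist"]}; pickle.dump(D,open("d2.pkl","wb"))
crop(D["scene"]["image"],200,100,340,230,4,"pics/v1.png")
crop(D["top"]["image"],175,72,355,216,4,"pics/v2.png")
cv2.imwrite("pics/v3.png",D["wrist"]["image"][:,:,::-1])
```

```text
t 21.35 tcp box [-189.  -142.9  217. ] F box [0.2 0.4 0.2] q [-0.33 -0.01 -0.34  1.2   0.02 -0.4 ] w -0.0
tool x,y,z in box: [[-0.999, 0.006, -0.046], [0.007, 1.0, -0.002], [0.046, -0.003, -0.999]]
```

View pics/v1.png

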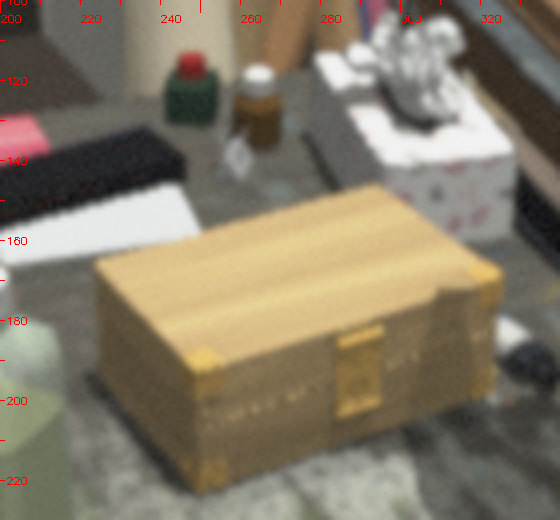

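View pics/v2.png

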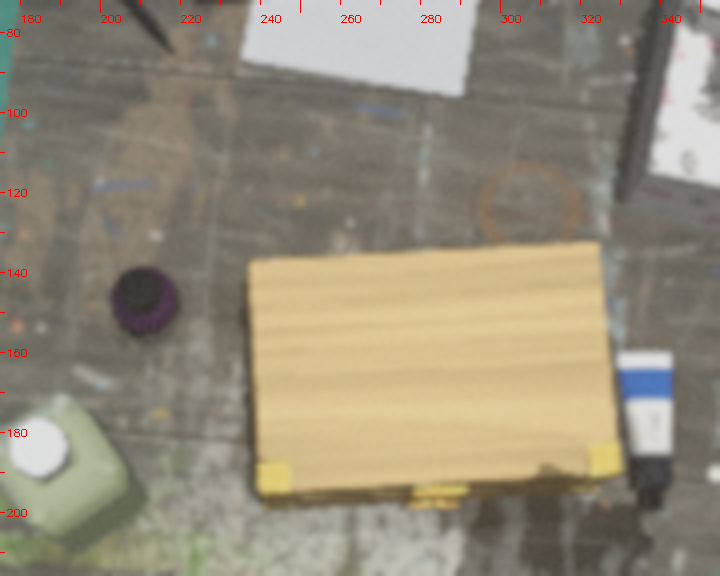

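View pics/v3.png

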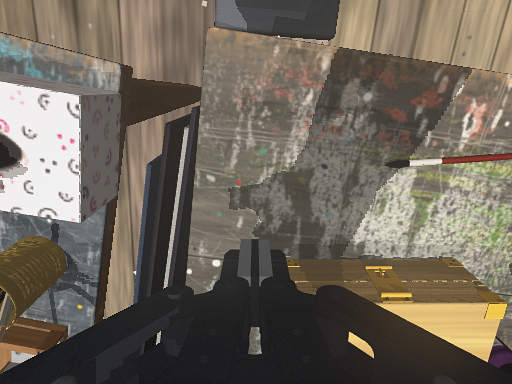

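The hasp hangs down the front: scene pixels (290,185→203), wrist bead at about (375,267). I'll check that it's flat, and compare the box and bystanders with the first picture.

Run:
```python
from h import *
import pickle
D=pickle.load(open("d2.pkl","rb")); D0=pickle.load(open("d0.pkl","rb"))
w=D["wrist"]; crop(w["image"],350,250,430,310,8,"pics/x.png")
print([(p,proj(w,C+EX*p[0]+EY*p[1]+np.array([0,0,p[2]])).round(1).tolist()) for p in [(-77,-15,30),(-77,15,30),(-73,-15,80),(-73,15,80),(-85,0,31),(-70,-105,0),(-70,105,0)]])
def cm(img,f):
    h=cv2.cvtColor(img,cv2.COLOR_RGB2HSV).astype(int); m=f(h); m[:, :]=m
    return m
regs={"turps":(170,165,212,210,lambda h:(h[...,1]<40)&(h[...,2]>180)),"ink":(196,132,226,162,lambda h:(h[...,2]<75)),"tubeblue":(325,155,350,180,lambda h:(h[...,0]>100)&(h[...,0]<125)&(h[...,1]>120)),"brush":(190,238,290,262,lambda h:((h[...,0]<8)|(h[...,0]>172))&(h[...,1]>110))}
for n,(x0,y0,x1,y1,f) in regs.items():
    for d in (D0["top"],D["top"]):
        m=f(cv2.cvtColor(d["image"][y0:y1,x0:x1],cv2.COLOR_RGB2HSV).astype(int)); v,u=np.nonzero(m); print(n,len(u),round(u.mean()+x0,2),round(v.mean()+y0,2))
# box base check in top view: lid-top corners z=90
g=lambda x,y:(175+x/4,72+y/4)
for q in [(248,262),(600,242),(622,473),(258,493)]: print(box(onz(D["top"],g(*q),90)))
```

```text
[((-77, -15, 30), [364.4, 264.1]), ((-77, 15, 30), [390.6, 264.0]), ((-73, -15, 80), [380.0, 293.4]), ((-73, 15, 80), [409.9, 293.4]), ((-85, 0, 31), [378.7, 258.3]), ((-70, -105, 0), [283.5, 256.6]), ((-70, 105, 0), [452.8, 256.2])]
turps 222 185.19 184.16
turps 251 185.39 184.12
ink 197 210.27 147.12
ink 171 209.75 147.01
tubeblue 71 336.42 167.46
tubeblue 68 336.34 167.49
brush 73 232.45 249.97
brush 70 234.59 249.69
[ 69.7 104.8  90. ]
[  70.4 -105.7   90. ]
[ -69.4 -106.4   90. ]
[-69. 106.  90.]
```

View pics/x.png

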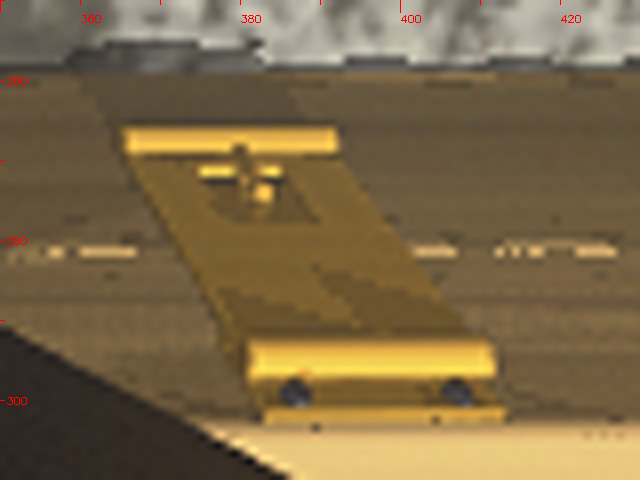

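Flat and latched: the staple shows through the slot at (382,273). The bead edge is at v≈266 against a predicted 264, with the hinge row offset by the same amount. Box corners are within about 1.5 mm of ±70/±105. Next I hand in.

```bash
python3 - <<'E'
from workcell import r
from h import *
d=r.get_image("top"); crop(d["image"],185,235,300,262,6,"pics/y.png")
import pickle; crop(pickle.load(open("d0.pkl","rb"))["top"]["image"],185,235,300,262,6,"pics/y0.png")
o=rep(r); print(np.abs(o["dq"]).max()); print(r.sign_off())
E
python3 -c "
import cv2,numpy as np;cv2.imwrite('pics/y2.png',np.vstack([cv2.imread('pics/y0.png'),cv2.imread('pics/y.png')]))"
```

```text
t 21.55 tcp box [-190.5 -138.8  215. ] F box [ 0.3 -0.4 -0.3] q [-0.32 -0.01 -0.34  1.2   0.02 -0.4 ] w -0.1
tool x,y,z in box: [[-0.999, 0.001, -0.041], [0.001, 1.0, 0.001], [0.041, 0.001, -0.999]]
0.014705130236687278
the job is handed in; nothing more can be done
None
```

View pics/y2.png

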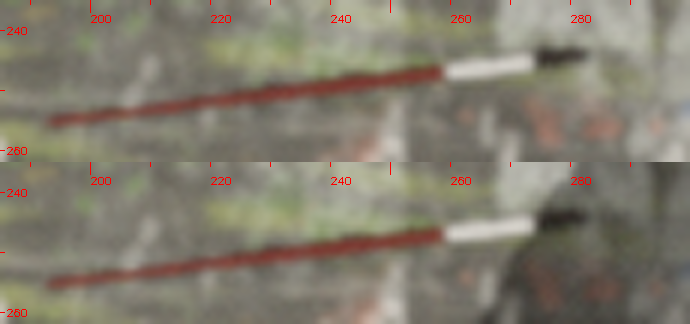

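The painting box is shut and handed in at about 21.5 s. Using only the shut fingertips, I did the three steps in the order asked:
- **Palette:** I pushed it home to a hard stop at 12 N. The lip then sat at about box x = -56 mm.
- **Lid:** I swung it down along its arc to a stop at z = 89.9 mm, pressing with 18 N at the end.
- **Hasp:** I folded it forward and down, then pressed it flat to a stop at 7 N.

**Last checks before handing in:**
- The wrist picture shows the hasp flat with the staple through its slot. Its bead and hinge line up with the predicted positions to about 2 pixels.
- The shut lid's corners are within about 1.5 mm of where the box stood at the start.
- The turps, ink and tube are where they were to within about half a pixel.
- The hand was clear of everything, with the force reading near zero.

**One disagreement:** the brush's colour centroid differed by 2 px, but the before-and-after crops show both brush ends unmoved. The shift came from changed shading.

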